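# Weigh the jar on a spring hand scale

## Robot

A 6-joint arm with a two-finger parallel gripper is mounted at the origin on a cart in front of the work surface, level with it; the furniture and walls round the work are solid. World frame = base frame: x ahead of the robot, y to its left, z up, the work surface at z = 0. Lengths are in mm, angles in rad, forces in N, time in s.
With the tool pointing down it reaches from about 400 to 925 mm from the base axis. Payload 12.5 kg.
Tool frame: the origin (TCP) lies on the front face of the gripper's body, between the roots of the fingers; the fingertips stand 78 mm ahead of it and the grasp point (between the pads) lies 59 mm ahead of it (env.nose_length is the distance from the TCP to the fingertips, in mm); z points along the fingers, y is the line along which they close (so a half turn about z gives the same grasp; the last joint's range is limited). The gripper opens to 95 mm and grips with 3 to 60 N. Pads are 20 mm wide; open, the fingers measure 119 mm over their backs; the gripper's body (75 mm by 180 mm) begins 59 mm behind the grasp point.
Start: joints at [1.175, 0.491, 1.559, -0, 1.092, -0.106], TCP at [178.58, 598.955, 292.261] pointing down, gripper open.
Joint ranges: [-3.1, 3.1], [-0.84, 2.19], [0.05, 2.79], [-1.13, 4.28], [0.06, 2.93], [-2.69, 2.69]. Speed limits (rad/s): [2.22, 2.22, 2.79, 3.14, 3.14, 3.14].

## Interface

Orientations are given as [roll, pitch, yaw] about the fixed x, y, z axes, in that order (R = Rz(yaw) Ry(pitch) Rx(roll)).
In Python, from cell import env gives the robot as it stands.
- The arm moves only by the tool jog_arm, never from a script. Its argument "motion" is a list of rows, each a list of 7 numbers: the turn, a rotation vector about the tool's x, y, z in degrees, then the shift along the tool's x, y, z in mm, then the finger opening in mm, from 0 to 95.1. In form: [[wx, wy, wz, x, y, z, hand], ...]. A call has 1 to 10 rows; each row shifts and turns the commanded pose from where the row before left it, along the tool's axes as they then stand; what a row does not reach is not made up. A row lasts 1/8 s, in which the tool goes at most 62.5 mm and 10.7 degrees, less where a joint would pass 70% of its speed; a pose out of reach is approached as far as the arm can. A call is refused whole if a number of a shift passes 62.5 or a number of a turn 10.7, either way. A call with a gripper value outside its range is refused whole. The fingers move at their own pace and stop on an object; the grip force is fixed at half the most. Time passes only in rows, so rows that do not move let the fingers close. It gives the time, the measured TCP pose, the force, the opening and the grip force at its end, in the units of the state.
- env.state(): the state, without advancing time (a new reading comes with each control period).
- env.read_camera(name): name is "scene" or "top" or "wrist"; returns a dict with "color" (384x512x3 uint8, red, green, blue), "z_map" (384x512 float32, mm along the optical axis (not along the pixel's ray), 0 where there is no reading), "camera_matrix" (3x3 intrinsics, pixels), "world_to_cam" (4x4, takes a point from world to camera coordinates). Camera axes: x right, y up, looking along -z (the intrinsics and any distortion apply to the point x, -y, -z); pixel columns grow to the right and rows downward; lengths in mm; the calibration is good to about 2 mm. The wrist camera is an equidistant fisheye: a pixel r from the principal point sees the ray r / f radians off the axis. A picture is of the moment at which its call begins.
- env.job_done(): hands the job in; it is judged then, once.
Trained networks look in the newest picture that a camera, given by its name, has taken for a name from the list of things; names that differ only in an ending like _2 or _b are one class to them, and where a whole thing is asked for, a point or a joint stands for the part that bears it (a point fixed in the world has none). Each returns a list of dicts, best first, with "score" (0 to 1); they miss things now and then, are a little off and sometimes report something else, mostly with a low value. They report only what shows in the picture. A call takes as long as a camera call. They do not tell look-alikes from the thing itself.
- env.recognise(camera, thing): "location" ([column, row] in pixels, amid what is visible of it).
The state is a dict: "t": time; "joints": joint angles; "qvel": joint speeds; "tau": joint torques, N m; "eef_pos": TCP position; "tcp_rot": TCP orientation; "ft_force": force on the tool from outside, world axes, zero at the start; "moment": the same for the moment, N m; "opening": opening from 0.0 (shut) to 1.0 (fully open); "grip_force": force on a finger pad.
Only numpy, scipy, OpenCV 4.12 (cv2) and the standard library are available. Lean on these libraries where they do the work, as an engineer would, in place of code of your own. Each camera call takes 0.05 s, during which the arm holds its last target. There are 200 camera calls.

## Task

Weigh the jar: take the spring scale by the cross grip on the caddy that holds the jar, and lift straight up until the caddy hangs clear of the worktop by about two centimetres; hold it still there for two seconds, so that the scale can be read. Then lower it back to where it stood and let go only when it rests on the worktop, upright and with the jar in it; leave the caddy with the tin alone.

Things in the scene. Friction and masses are not known exactly. Their poses are not given: they have to be found in the camera images.
- jar_caddy: Caddy to weigh, with the jar in it: open wooden tray 96 x 96 mm, 35 mm high, walls and floor 5 mm, with a wire bail (uprights at y = +-49 mm, bar along y at height 122 mm). A spring scale stands upright on the bar's middle: 28 mm tube from height 132 to 170 mm, thin neck, black cross grip on top. Origin: centre of the underside, 0 high on the worktop; z up. 0.5 to 0.8 kg with jar
- jar_scale (a joint): How far the scale on the jar's caddy is pulled out: lift of its tube and grip along the caddy's z, m; 0 unloaded, at most 0.055. Spring about 180 N/m: the grip rises 25 to 45 mm (by weight) before the tray leaves the worktop. Grip: bar 90 mm along caddy x, 18 mm along y, 22 mm high, its centre at caddy [0, 0, 0.201 + value]
- jar: Closed round glass jar with a screw lid, 64 mm wide and 97 mm high, standing loose in the jar's caddy. Origin: centre of its underside, about 5 mm above the caddy's origin; z up
- tin_caddy: The other caddy, to be left alone: same make, size, scale and axes as the jar's caddy, but with a tin (57 mm wide, 72 mm high) in it. Origin: centre of the underside; z up
Mind the look-alikes: they are no part of the job. Leave any turquoise look-alike of the jar_caddy alone.

How it is judged:
By the outcome, as a careful person would: the job done as asked, in the order asked, and still so for the second after the job is handed in, with the robot touching nothing.
It also fails if it takes over 42 s, if anything falls off the work surface, if the arm or the gripper's body presses on something with over 40 N, if the wrist force passes 120 N, or if a joint passes its speed limit or range.

## Working session

There is one attempt and no reset: what is moved stays moved. The work goes in short steps, Python scripts to look and compute and a tool call to move; the robot and the scene stay as the last step left them, time stands still between calls to the robot, and variables do not carry over. Pictures are saved under pics/ and viewed, at most 10 in all, crops included, and the job is handed in when it is done.

Besides the shell and the picture viewer there is one more tool, called after "Request:" as name([rows], argument=value, ...), one row to a line, values as JSON. jog_arm: Moves the arm, as the interface text tells. Its arguments: {"type":"object","properties":{"motion":{"type":"array"}},"required":["motion"]}

```bash
mkdir -p pics
python3 - <<'E'
from cell import env
import cv2,numpy as np
ims=[]
for c in ["scene","top"]:
    r=env.read_camera(c); np.savez(f"{c}.npz",**r)
    ims.append(r["color"][:,:,::-1])
    for t in ["jar_caddy","jar","tin_caddy","jar_scale"]:
        print(c,t,[(np.round(d["location"]),round(d["score"],2)) for d in env.recognise(c,t)])
    cv2.imwrite(f"pics/{c}.png",cv2.resize(ims[-1],(768,576)))
print(env.state())
E
```

```text
scene jar_caddy [(array([255., 125.]), 0.96), (array([237., 252.]), 0.69)]
scene jar [(array([237., 125.]), 0.55)]
scene tin_caddy [(array([334., 221.]), 0.69)]
scene jar_scale [(array([240.,  77.]), 0.84), (array([231., 189.]), 0.81)]
top jar_caddy [(array([163., 117.]), 0.75), (array([311., 251.]), 0.56)]
top jar [(array([162., 131.]), 0.56)]
top tin_caddy [(array([330., 166.]), 0.9)]
top jar_scale [(array([155., 100.]), 0.63), (array([319., 237.]), 0.62)]
{'t': 0.5, 'joints': array([ 1.17540608e+00,  4.90943690e-01,  1.55890391e+00,  4.31839969e-05,
        1.09172493e+00, -1.05557851e-01]), 'qvel': array([-1.80284562e-03, -8.01021219e-05, -2.59815280e-04, -1.03245938e-03,
       -1.68625313e-03, -2.03290966e-03]), 'tau': array([-1.28861371e-03, -6.12056923e+01, -2.58281171e+01,  6.92529115e-02,
        4.46704624e-02, -2.89781451e-05]), 'eef_pos': array([178.56895556, 598.95665732, 292.23243943]), 'tcp_rot': array([ 3.14156860e+00, -3.59893566e-05,  2.85174036e+00]), 'ft_force': array([-0.58618806, -0.33441697, -0.18662961]), 'moment': array([-0.00312093,  0.01202293,  0.01757569]), 'grip_force': 0.0, 'opening': 0.9942106669768399}
```

View pics/scene.png

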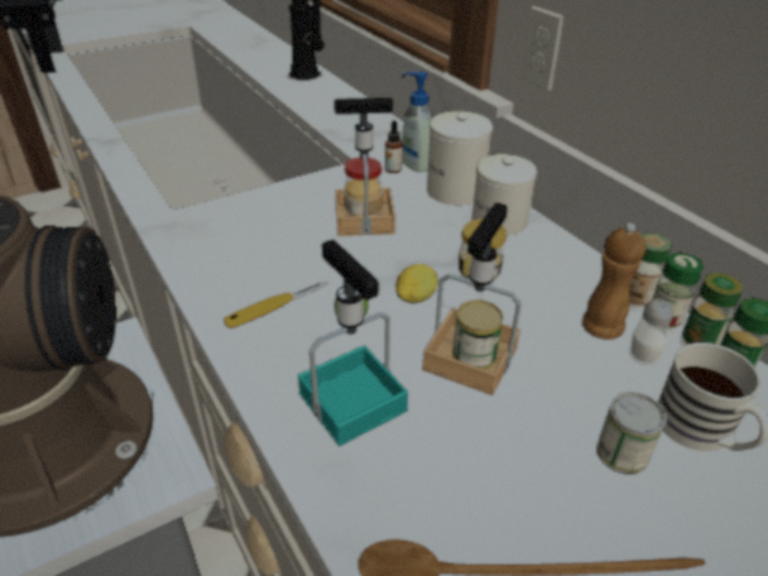

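View pics/top.png

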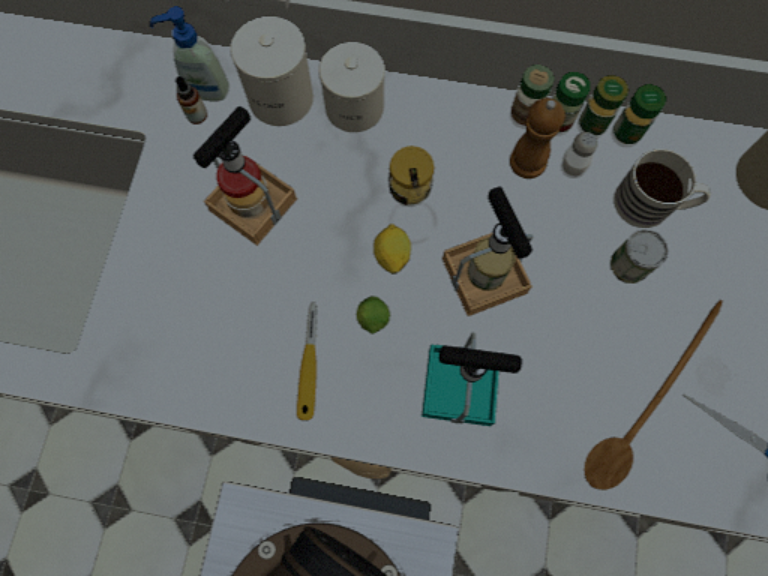

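Candidates for jar_caddy in the top view (768x576): wooden tray with red-lidded jar (240,195); wooden tray with tin (488,265), which is the tin_caddy; empty turquoise tray (462,385), the look-alike. The first fits, as it is wood and holds the screw-lid jar. I'll confirm this in a crop and measure its grip.

```bash
cat > h.py <<'E'
import numpy as np
def pts(r,c0,c1,r0,r1):
    z=r["z_map"];K=r["camera_matrix"]
    v,u=np.mgrid[r0:r1,c0:c1]; d=z[r0:r1,c0:c1]
    P=np.stack([(u-K[0,2])/K[0,0]*d,-(v-K[1,2])/K[1,1]*d,-d,np.ones_like(d)],-1)
    W=(P@np.linalg.inv(r["world_to_cam"]).T)[...,:3]
    return W,r["color"][r0:r1,c0:c1].astype(int),d>0
E
python3 - <<'E'
import numpy as np,cv2
from h import pts
ims=[]
for c,b in [("scene",(210,285,55,170)),("top",(120,205,65,170))]:
    r=np.load(c+".npz"); W,C,ok=pts(r,*b)
    ims.append(cv2.resize(C.astype(np.uint8)[:,:,::-1],(390,560),interpolation=cv2.INTER_CUBIC))
    for nm,m in [("grip",ok&(W[...,2]>185)&(W[...,2]<225)&(C.max(-1)<70)),
                 ("tray",ok&(W[...,2]>28)&(W[...,2]<42)&(C[...,0]>C[...,2]+25))]:
        Q=W[m]; rect=cv2.minAreaRect(Q[:,:2].astype(np.float32))
        print(c,nm,len(Q),Q.mean(0).round(1),np.percentile(Q[:,2],[2,98]).round(1),np.round(rect[0],1),np.round(rect[1],1),rect[2], np.round(cv2.boxPoints(rect)).tolist())
        if nm=="grip":
            _,s,V=np.linalg.svd(Q-Q.mean(0)); print(V[0].round(3))
cv2.imwrite("pics/crop.png",np.hstack(ims))
E
```

```text
scene grip 499 [495.9 134.5 205.1] [192.3 212.1] [428.2  59.6] [413.  85.] 51.614593505859375 [[267.0, -76.0], [333.0, -129.0], [590.0, 195.0], [523.0, 248.0]]
[-0.573 -0.819  0.017]
scene tray 244 [548.  198.3  33.3] [28.2 41. ] [579.7 262.5] [220.1  97.9] 59.42031478881836 [[482.0, 193.0], [566.0, 143.0], [678.0, 332.0], [594.0, 382.0]]
top grip 585 [543.8 212.6 208.9] [194.9 214.4] [546.7 213.5] [19.5 88. ] 63.070335388183594 [[503.0, 225.0], [581.0, 185.0], [590.0, 202.0], [512.0, 242.0]]
[-0.894  0.447 -0.019]
top tray 343 [537.1 211.7  34.3] [28.6 39.8] [578.  267.3] [224.4  99.4] 59.99415588378906 [[479.0, 195.0], [565.0, 145.0], [677.0, 340.0], [591.0, 389.0]]
```

View pics/crop.png

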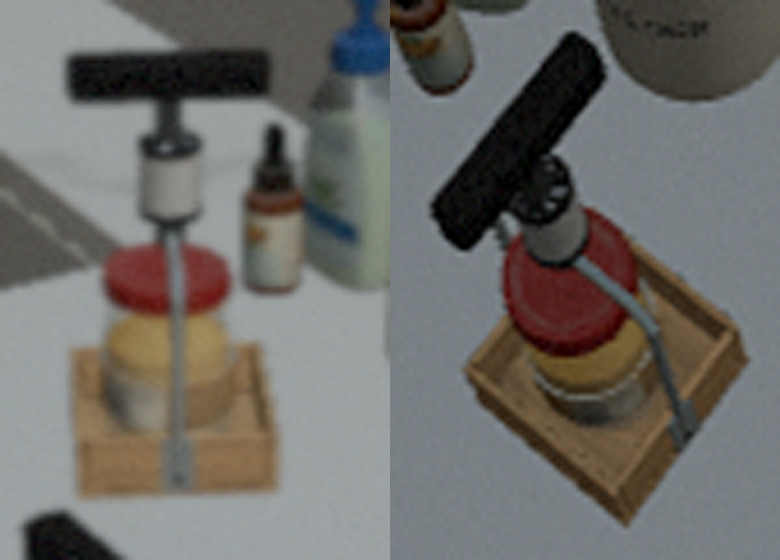

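The crop confirms it: a wooden tray holding the red-lidded jar, with the cross grip above it. Next I refine the grip pose using the scene view and check obstacle heights.

Run:
```python
import numpy as np,cv2
from h import pts
from cell import env
g=np.array([547,213])
for c in ["scene","top"]:
    r=np.load(c+".npz"); W,C,ok=pts(r,0,512,0,384)
    near=np.hypot(W[...,0]-g[0],W[...,1]-g[1])
    Q=W[ok&(near<65)&(W[...,2]>185)&(W[...,2]<225)&(C.max(-1)<70)]
    rect=cv2.minAreaRect(Q[:,:2].astype(np.float32)); print(c,len(Q),np.round(rect[0],1),np.round(rect[1],1),rect[2],np.percentile(Q[:,2],[1,99]))
    Q=W[ok&(near<75)&(W[...,2]>31)&(W[...,2]<38)&(C[...,0]>C[...,2]+25)]
    if len(Q): rect=cv2.minAreaRect(Q[:,:2].astype(np.float32)); print(" tray",len(Q),np.round(rect[0],1),np.round(rect[1],1),rect[2])
    m=ok&(near<190)&(near>60)&(W[...,2]>150)&(W[...,2]<600)
    for p in W[m][::max(1,m.sum()//12)].round(): print("  obst",p)
    # path corridor
    a=np.array([178,599]);d=(g-a);L=np.hypot(*d);d=d/L
    s=(W[...,:2]-a)@d; n=np.abs((W[...,:2]-a)@np.array([-d[1],d[0]]))
    m=ok&(s>60)&(s<L)&(n<150)&(W[...,2]<800); print(" corridor max z",W[...,2][m].max())
print(env.state()["t"])
```

```text
scene 385 [547.7 210.9] [20.4 85.7] 61.85343551635742 [188.84591872 212.09108563]
 tray 159 [548.5 210.5] [97.4 94.4] 62.322147369384766
 corridor max z 329.7284690960738
top 585 [546.7 213.5] [19.5 88. ] 63.070335388183594 [193.38050836 214.55385027]
 tray 275 [547.2 213.8] [96.1 95.9] 62.74518966674805
  obst [735. 216. 150.]
  obst [736. 212. 150.]
 corridor max z 215.35153210027227
0.5
```

Request:
jog_arm([
  [0, 0, 5.4, 0, 0, -30, 95],
  [0, 0, 5.4, 0, 0, -30, 95],
  [0, 0, 0, -15, -5, -10, 95],
  [0, 0, 0, -35, -12, 0, 95],
  [0, 0, 0, -45, -15.5, 0, 95],
  [0, 0, 0, -45, -15.5, 0, 95],
  [0, 0, 0, -45, -15.5, 0, 95],
  [0, 0, 0, -45, -15.5, 0, 95],
  [0, 0, 0, -45, -15.5, 0, 95],
  [0, 0, 0, -45, -15.5, 0, 95],
])

```text
t: 1.75
eef_pos: [413.0, 351.8, 361.5]
tcp_rot: [-3.141, -0.0, 2.666]
ft_force: [0.5, 0.5, 0.3]
opening: 0.997
grip_force: 0.0
```

Request:
jog_arm([
  [0, 0, 0, -45, -15.5, 0, 95],
  [0, 0, 0, -45, -15.5, 0, 95],
  [0, 0, 0, -45, -15.5, 0, 95],
  [0, 0, 0, -35, -12, 0, 95],
  [0, 0, 0, -15.3, -5.1, 0, 95],
  [0, 0, 0, 0, 0, 0, 95],
  [0, 0, 0, 0, 0, 0, 95],
])

```text
t: 2.62
eef_pos: [546.5, 212.9, 362.2]
tcp_rot: [-3.142, -0.0, 2.664]
ft_force: [-0.2, 0.3, -0.3]
opening: 0.998
grip_force: 0.0
```

Run:
```python
import numpy as np,cv2
from cell import env
s=env.state();p=s["eef_pos"];y=s["tcp_rot"][2];print(s["t"],p,s["tcp_rot"],s["ft_force"])
d=np.array([547.3,212.2])-p[:2]
print("tool dx,dy",d@[np.cos(y),np.sin(y)],d@[np.sin(y),-np.cos(y)],"turn",np.degrees(y)-152.5)
r=env.read_camera("wrist");np.savez("wrist.npz",**r);cv2.imwrite("pics/w1.png",r["color"][:,:,::-1])
```

```text
2.625 [546.53064523 212.8658669  362.15564421] [-3.14158620e+00 -3.86948805e-04  2.66447661e+00] [-0.15541819  0.29046639 -0.30313451]
tool dx,dy -0.9892143920829324 -0.2382023871367573 turn 0.1632642383890186
```

View pics/w1.png

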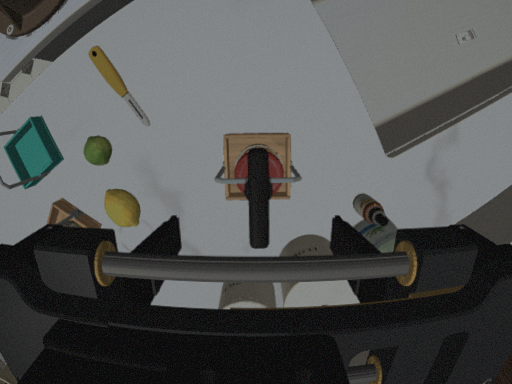

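The wrist view shows the bar at (258,197), centred between the fingertips (about columns 180 and 333), with the red lid below it. Descending to grasp.

Request:
jog_arm([
  [0, 0, 0, -1, 0, 15, 95],
  [0, 0, 0, 0, 0, 25, 95],
  [0, 0, 0, 0, 0, 25, 95],
  [0, 0, 0, 0, 0, 20, 95],
  [0, 0, 0, 0, 0, 10, 95],
  [0, 0, 0, 0, 0, 5, 95],
  [0, 0, 0, 0, 0, 0, 60],
  [0, 0, 0, 0, 0, 0, 30],
  [0, 0, 0, 0, 0, 0, 22],
])

```text
t: 3.8
eef_pos: [548.3, 211.8, 262.7]
tcp_rot: [3.141, 0.001, 2.663]
ft_force: [-0.1, -0.2, -0.1]
opening: 0.739
grip_force: 0.0
```

Request:
jog_arm([
  [0, 0, 0, 0, 0, 0, 16],
  [0, 0, 0, 0, 0, 0, 10],
  [0, 0, 0, 0, 0, 0, 5],
  [0, 0, 0, 0, 0, 0, 5],
  [0, 0, 0, 0, 0, 0, 5],
])

```text
t: 4.42
eef_pos: [548.3, 211.9, 262.3]
tcp_rot: [3.141, 0.0, 2.663]
ft_force: [0.9, 1.3, 2.1]
opening: 0.215
grip_force: 1.0
```

Request:
jog_arm([
  [0, 0, 0, 0, 0, 0, 5],
  [0, 0, 0, 0, 0, 0, 5],
  [0, 0, 0, 0, 0, 0, 5],
  [0, 0, 0, 0, 0, 0, 5],
])

```text
t: 4.92
eef_pos: [548.3, 211.9, 262.3]
tcp_rot: [3.141, 0.0, 2.663]
ft_force: [1.9, 2.0, -0.7]
opening: 0.192
grip_force: 29.9
```

Request:
jog_arm([
  [0, 0, 0, 0, 0, -1, 5],
  [0, 0, 0, 0, 0, -2, 5],
  [0, 0, 0, 0, 0, -3, 5],
  [0, 0, 0, 0, 0, -3, 5],
  [0, 0, 0, 0, 0, -3, 5],
  [0, 0, 0, 0, 0, -3, 5],
  [0, 0, 0, 0, 0, -3, 5],
  [0, 0, 0, 0, 0, -2, 5],
  [0, 0, 0, 0, 0, 0, 5],
  [0, 0, 0, 0, 0, 0, 5],
])

```text
t: 6.18
eef_pos: [548.1, 211.8, 282.1]
tcp_rot: [-3.141, -0.0, 2.663]
ft_force: [-0.4, 1.3, -3.7]
opening: 0.189
grip_force: 29.9
```

Request:
jog_arm([
  [0, 0, 0, 0, 0, -2, 5],
  [0, 0, 0, 0, 0, -2.5, 5],
  [0, 0, 0, 0, 0, -2.5, 5],
  [0, 0, 0, 0, 0, -2.5, 5],
  [0, 0, 0, 0, 0, -2.5, 5],
  [0, 0, 0, 0, 0, -2, 5],
  [0, 0, 0, 0, 0, -1, 5],
  [0, 0, 0, 0, 0, 0, 5],
  [0, 0, 0, 0, 0, 0, 5],
])

```text
t: 7.3
eef_pos: [548.1, 211.8, 297.1]
tcp_rot: [-3.142, -0.0, 2.663]
ft_force: [0.0, 0.8, -7.6]
opening: 0.184
grip_force: 29.9
```

Request:
jog_arm([
  [0, 0, 0, 0, 0, -1.5, 5],
  [0, 0, 0, 0, 0, -2, 5],
  [0, 0, 0, 0, 0, -2, 5],
  [0, 0, 0, 0, 0, -2, 5],
  [0, 0, 0, 0, 0, -1.5, 5],
  [0, 0, 0, 0, 0, -1, 5],
  [0, 0, 0, 0, 0, 0, 5],
  [0, 0, 0, 0, 0, 0, 5],
  [0, 0, 0, 0, 0, 0, 5],
])

```text
t: 8.43
eef_pos: [548.2, 211.8, 307.2]
tcp_rot: [3.142, -0.0, 2.663]
ft_force: [-0.5, 0.2, -6.5]
opening: 0.19
grip_force: 29.9
```

```bash
cat > m.py <<'E'
import numpy as np,cv2
from h import pts
from cell import env
s=env.state();print(s["t"],s["eef_pos"],s["ft_force"])
g=np.array([547,213])
for c in ["scene","top"]:
    r=env.read_camera(c);r0=np.load(c+".npz")
    for q,n in[(r0,"before"),(r,"now")]:
        W,C,ok=pts(q,0,512,0,384);near=np.hypot(W[...,0]-g[0],W[...,1]-g[1])
        Q=W[ok&(near<75)&(W[...,2]>10)&(W[...,2]<85)&(C[...,0]>C[...,2]+25)]
        h=np.percentile(Q[:,2],[5,50,70,90]).round(1)
        L=W[ok&(near<60)&(C[...,0]>2*C[...,1])&(W[...,2]>80)]
        print(c,n,len(Q),h,"lid",len(L),np.percentile(L[:,2],[10,50,90]).round(1) if len(L) else "",L.mean(0).round(1) if len(L) else "")
    if c=="scene": cv2.imwrite("pics/s_%d.png"%(s["t"]*10),cv2.resize(r["color"][55:175,180:320,::-1],(700,600)))
E
python3 m.py; ls pics
```

```text
8.425 [548.15902023 211.80303297 307.17023715] [-0.4689882   0.20354867 -6.45890941]
scene before 869 [12.6 33.4 53.9 73.4] lid 163 [ 96.1 100.3 102.3] [541.1 204.9 102.2]
scene now 976 [14.2 38.1 45.2 73.5] lid 202 [106.7 111.3 254.4] [538.6 201.6 140.4]
top before 818 [13.4 34.1 37.5 73.4] lid 455 [ 98.8 102.2 134.9] [539.2 213.1 111.6]
top now 1169 [14.6 32.8 44.8 71.7] lid 678 [110.9 114.  394.4] [533.3 202.9 194.1]
crop.png
s_84.png
scene.png
top.png
w1.png
```

The lid has risen about 11.5 mm, so the caddy already hangs clear. 8.5 mm more brings it to about 20 mm.

Request:
jog_arm([
  [0, 0, 0, 0, 0, -1, 5],
  [0, 0, 0, 0, 0, -2, 5],
  [0, 0, 0, 0, 0, -2.5, 5],
  [0, 0, 0, 0, 0, -2, 5],
  [0, 0, 0, 0, 0, -1, 5],
  [0, 0, 0, 0, 0, 0, 5],
  [0, 0, 0, 0, 0, 0, 5],
  [0, 0, 0, 0, 0, 0, 5],
])

```text
t: 9.52
eef_pos: [548.1, 211.8, 315.7]
tcp_rot: [3.142, -0.0, 2.663]
ft_force: [0.2, -0.1, -5.8]
opening: 0.19
grip_force: 29.9
```

```bash
python3 m.py; ls pics
```

```text
9.525 [548.13329953 211.80486892 315.6700043 ] [ 0.18616105 -0.09131788 -5.81301645]
scene before 869 [12.6 33.4 53.9 73.4] lid 163 [ 96.1 100.3 102.3] [541.1 204.9 102.2]
scene now 913 [22.3 44.7 52.3 74.2] lid 213 [114.8 119.7 257.9] [539.  202.  145.8]
top before 818 [13.4 34.1 37.5 73.4] lid 455 [ 98.8 102.2 134.9] [539.2 213.1 111.6]
top now 1120 [23.1 39.2 52.2 56.7] lid 680 [119.4 122.3 405.5] [534.4 202.8 200. ]
crop.png
s_84.png
s_95.png
scene.png
top.png
w1.png
```

View pics/s_95.png

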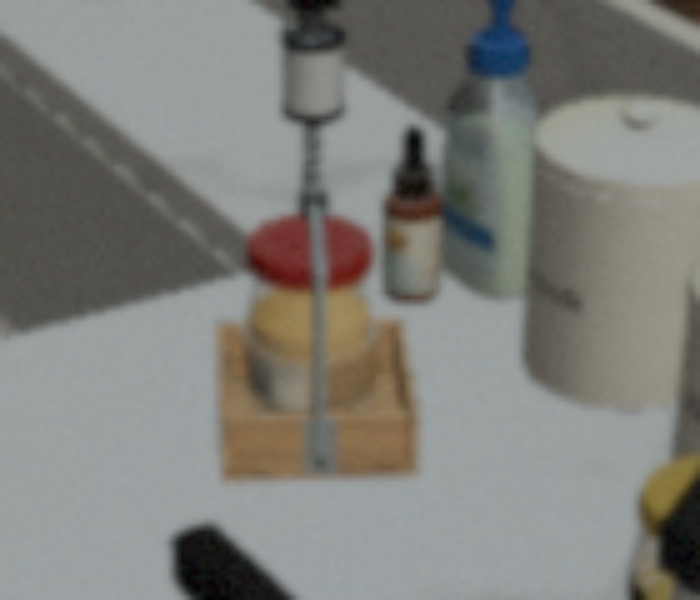

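Request:
jog_arm([
  [0, 0, 0, 0, 0, 0, 5],
  [0, 0, 0, 0, 0, 0, 5],
  [0, 0, 0, 0, 0, 0, 5],
  [0, 0, 0, 0, 0, 0, 5],
  [0, 0, 0, 0, 0, 0, 5],
  [0, 0, 0, 0, 0, 0, 5],
  [0, 0, 0, 0, 0, 0, 5],
  [0, 0, 0, 0, 0, 0, 5],
  [0, 0, 0, 0, 0, 0, 5],
  [0, 0, 0, 0, 0, 0, 5],
])

```text
t: 10.88
eef_pos: [548.2, 211.8, 315.7]
tcp_rot: [3.142, -0.0, 2.663]
ft_force: [-0.4, -0.1, -7.2]
opening: 0.187
grip_force: 29.9
```

Request:
jog_arm([
  [0, 0, 0, 0, 0, 0, 5],
  [0, 0, 0, 0, 0, 0, 5],
  [0, 0, 0, 0, 0, 0, 5],
  [0, 0, 0, 0, 0, 0, 5],
  [0, 0, 0, 0, 0, 0, 5],
  [0, 0, 0, 0, 0, 0, 5],
  [0, 0, 0, 0, 0, 0, 5],
  [0, 0, 0, 0, 0, 0, 5],
  [0, 0, 0, 0, 0, 0, 5],
  [0, 0, 0, 0, 0, 0, 5],
])

```text
t: 12.12
eef_pos: [548.2, 211.8, 315.7]
tcp_rot: [3.142, -0.0, 2.663]
ft_force: [0.8, 0.2, -7.2]
opening: 0.187
grip_force: 29.9
```

```bash
python3 m.py
```

```text
12.125 [548.1537625  211.79937588 315.74969083] [ 0.78807523  0.21373047 -7.22937263]
scene before 869 [12.6 33.4 53.9 73.4] lid 163 [ 96.1 100.3 102.3] [541.1 204.9 102.2]
scene now 912 [22.2 44.3 52.5 73.9] lid 217 [115.4 120.  266.3] [539.7 201.6 149.3]
top before 818 [13.4 34.1 37.5 73.4] lid 455 [ 98.8 102.2 134.9] [539.2 213.1 111.6]
top now 1111 [23.3 38.6 52.1 56. ] lid 686 [119.4 122.5 402.2] [533.6 203.1 201.7]
```

The picture shows the caddy level and hanging with its tray at (315,400), the spring drawn out at (313,155) and the jar upright. It has hung about 20 mm up, still, for over 2.5 s. Lowering now.

Request:
jog_arm([
  [0, 0, 0, 0, 0, 1, 5],
  [0, 0, 0, 0, 0, 2, 5],
  [0, 0, 0, 0, 0, 3, 5],
  [0, 0, 0, 0, 0, 3, 5],
  [0, 0, 0, 0, 0, 2.5, 5],
  [0, 0, 0, 0, 0, 2, 5],
  [0, 0, 0, 0, 0, 1.5, 5],
  [0, 0, 0, 0, 0, 1.5, 5],
  [0, 0, 0, 0, 0, 1.5, 5],
  [0, 0, 0, 0, 0, 1.5, 5],
])

```text
t: 13.48
eef_pos: [548.2, 211.8, 296.2]
tcp_rot: [3.141, 0.0, 2.663]
ft_force: [0.1, -0.1, -6.5]
opening: 0.189
grip_force: 29.9
```

Request:
jog_arm([
  [0, 0, 0, 0, 0, 1.5, 5],
  [0, 0, 0, 0, 0, 2, 5],
  [0, 0, 0, 0, 0, 3, 5],
  [0, 0, 0, 0, 0, 3, 5],
  [0, 0, 0, 0, 0, 3, 5],
  [0, 0, 0, 0, 0, 3, 5],
  [0, 0, 0, 0, 0, 3, 5],
  [0, 0, 0, 0, 0, 3, 5],
  [0, 0, 0, 0, 0, 3, 5],
  [0, 0, 0, 0, 0, 3, 5],
])

```text
t: 14.72
eef_pos: [548.2, 211.9, 268.7]
tcp_rot: [3.141, 0.0, 2.663]
ft_force: [0.2, 2.3, -1.3]
opening: 0.187
grip_force: 29.9
```

Request:
jog_arm([
  [0, 0, 0, 0, 0, 2.5, 5],
  [0, 0, 0, 0, 0, 1.5, 5],
  [0, 0, 0, 0, 0, 1, 5],
  [0, 0, 0, 0, 0, 0.3, 5],
  [0, 0, 0, 0, 0, 0, 5],
  [0, 0, 0, 0, 0, 0, 5],
])

```text
t: 15.48
eef_pos: [548.2, 211.8, 263.5]
tcp_rot: [3.141, 0.0, 2.663]
ft_force: [1.3, 1.7, -1.5]
opening: 0.19
grip_force: 29.9
```

```bash
python3 m.py
```

```text
15.475 [548.20132439 211.8396869  263.51859306] [ 1.25140973  1.69101363 -1.5059925 ]
scene before 869 [12.6 33.4 53.9 73.4] lid 163 [ 96.1 100.3 102.3] [541.1 204.9 102.2]
scene now 855 [13.3 33.4 53.8 73.5] lid 256 [ 97.3 101.6 349.1] [534.8 193.3 174.6]
top before 818 [13.4 34.1 37.5 73.4] lid 455 [ 98.8 102.2 134.9] [539.2 213.1 111.6]
top now 826 [12.8 34.5 38.  73.8] lid 571 [100.2 103.5 359.9] [531.5 202.  176.3]
```

The caddy rests on the worktop. I take out the last 1.2 mm, open, and retreat straight up.

Request:
jog_arm([
  [0, 0, 0, 0, 0, 1.2, 5],
  [0, 0, 0, 0, 0, 0, 5],
  [0, 0, 0, 0, 0, 0, 5],
  [0, 0, 0, 0, 0, 0, 25],
  [0, 0, 0, 0, 0, 0, 30],
  [0, 0, 0, 0, 0, 0, 50],
  [0, 0, 0, 0, 0, 0, 70],
  [0, 0, 0, 0, 0, 0, 80],
  [0, 0, 0, 0, 0, 0, 80],
  [0, 0, 0, 0, 0, 0, 80],
])

```text
t: 16.82
eef_pos: [548.2, 211.8, 262.2]
tcp_rot: [3.142, -0.0, 2.663]
ft_force: [0.1, 0.2, 0.6]
opening: 0.785
grip_force: 0.0
```

Request:
jog_arm([
  [0, 0, 0, 0, 0, -5, 80],
  [0, 0, 0, 0, 0, -15, 80],
  [0, 0, 0, 0, 0, -25, 80],
  [0, 0, 0, 0, 0, -30, 80],
  [0, 0, 0, 0, 0, -30, 80],
  [0, 0, 0, 0, 0, -25, 80],
  [0, 0, 0, 0, 0, -10, 80],
  [0, 0, 0, 0, 0, 0, 80],
  [0, 0, 0, 0, 0, 0, 80],
])

```text
t: 17.95
eef_pos: [548.0, 211.7, 401.3]
tcp_rot: [-3.141, -0.001, 2.663]
ft_force: [-0.6, -0.3, -0.3]
opening: 0.846
grip_force: 0.0
```

```bash
python3 m.py; ls pics
```

```text
17.95 [547.98077062 211.73426577 401.33454427] [-0.60787132 -0.28496662 -0.2897728 ]
scene before 869 [12.6 33.4 53.9 73.4] lid 163 [ 96.1 100.3 102.3] [541.1 204.9 102.2]
scene now 856 [13.4 33.4 54.5 73.8] lid 193 [ 96.4 100.7 333.3] [538.3 201.2 130.3]
top before 818 [13.4 34.1 37.5 73.4] lid 455 [ 98.8 102.2 134.9] [539.2 213.1 111.6]
top now 822 [12.4 34.4 37.6 74.5] lid 638 [100.4 103.8 466.1] [532.2 204.3 213.2]
crop.png
s_121.png
s_154.png
s_179.png
s_84.png
s_95.png
scene.png
top.png
w1.png
```

View pics/s_179.png

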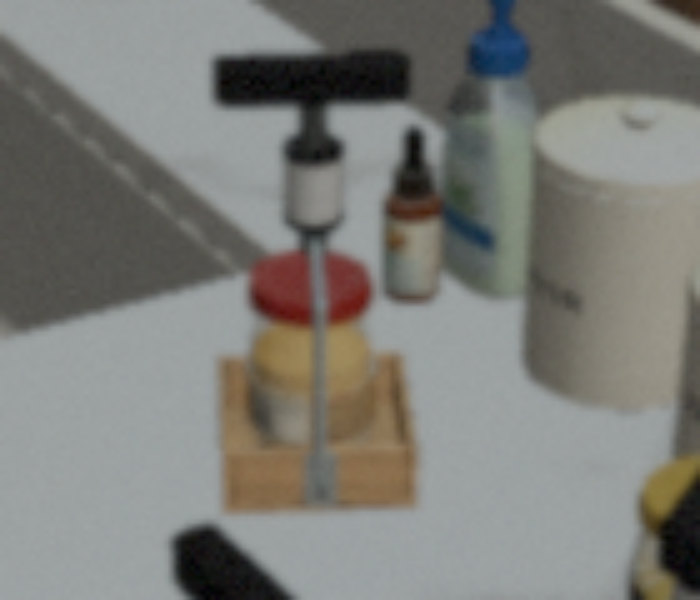

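The caddy (tray at (315,430)) stands upright with the jar in it, the scale is retracted and the grip at (312,78) is free. Handing in.

```bash
python3 -c "
from cell import env
print(env.job_done())"
```

```text
the job is handed in; nothing more can be done
None
```

The jar's caddy was lifted by its cross grip, held still about 2 cm clear of the worktop for over 2.5 s, then lowered back to its place and released upright with the jar in it; the job is handed in, with no verdict returned.

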